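# Couple the specimen carriage to the rotary drive

## Robot

A 7-joint arm with a two-finger parallel gripper is mounted at the origin on the work surface. World frame = base frame: x ahead of the robot, y to its left, z up, the work surface at z = 0. Lengths are in m, angles in rad, forces in N, time in s.
With the tool pointing down it reaches from about 0.35 to 0.9 m from the base axis. Payload 19.9 kg.
Tool frame: the origin (TCP) lies between the finger pads; the fingertips stand 11 mm ahead of it and the grasp point (between the pads) lies 8 mm behind it (r.tips_ahead is the distance from the TCP to the fingertips, in m); z points along the fingers, y is the direction in which the jaws open and shut (so a half turn about z gives the same grasp; the last joint's range is limited). The gripper opens to 94 mm and grips with 3 to 60 N. Pads are 16 mm wide; open, the fingers measure 119 mm over their backs; the gripper's body (75 mm by 177 mm) begins 78 mm behind the grasp point.
Start: joints at [-1.238, 0.417, -0.01, 1.614, 0.005, 1.111, -0.053], TCP at [0.228, 0.582, 0.216] pointing down, gripper open.
Joint ranges: [-2.81, 2.81], [-0.39, 2.02], [-1.27, 1.25], [0.06, 2.57], [-1.19, 4.33], [0.19, 2], [-2.82, 2.82]. Speed limits (rad/s): [1.89, 1.89, 2.39, 2.39, 3.01, 3.01, 3.01].

## Interface

Orientations are given as a rotation vector (axis times angle).
In Python, from rig import r, cams gives the robot as it stands.
- The arm moves only by the tool carry_out, never from a script. Its argument "series" is a list that holds one entry, the list of rows, each a list of 6 numbers: the shift along the tool's x, y, z in units of 30 mm (1.0 is 30 mm), then the turn, a rotation vector about the tool's x, y, z in degrees. A call has 1 to 20 rows; each row shifts and turns the commanded pose from where the row before left it, along the tool's axes as they then stand; what a row does not reach is not made up. A row lasts 1/8 s, in which the tool goes at most 62.5 mm and 10.7 degrees, less where a joint would pass 70% of its speed; a pose out of reach is approached as far as the arm can. A call is refused whole if a number of a shift passes 1 or a number of a turn 10.7, either way. A call with a gripper value outside its range is refused whole. "hand" is the gripper's target within -1 to 1 (shut at 1, half-way at 0, fully open at -1), set as the call begins (left out, the last holds). The fingers move at their own pace and stop on an object; "grip_force" is the grip in N (left out, the last holds). Time passes only in rows, so rows that do not move let the fingers close. It gives the time, the measured TCP pose, the force and the opening at its end, in the units of the state.
- r.get_obs(): the state, without advancing time (a new reading comes with each control period).
- cams.grab_frame(name): name is "side" or "top"; returns (picture, depth): 384x512x3 uint8, blue, green, red; 384x512 float32, m along the optical axis (not along the pixel's ray), 0 where there is no reading.
- cams.camera_model(name): a dict with "mtx" (3x3 intrinsics, pixels), "distortion" ([k1, k2, p1, p2, k3] as OpenCV has them; the pictures are not rectified), "rvec" (rotation vector, rad) and "tvec" (3), from world to camera coordinates, as OpenCV has them. Camera axes: x right, y down, z forward; pixel columns grow to the right and rows downward; lengths in m; the calibration is good to about 2 mm. A picture is of the moment at which its call begins. camera_model takes no time and is no camera call.
- r.job_done(): hands the job in, once; it reports no verdict.
The state is a dict: "t": time; "qpos": joint angles; "dq": joint speeds; "joint_torque": joint torques, N m; "ee_pos": TCP position; "eef_rot": TCP orientation; "wrist_force": force on the tool from outside, world axes, zero at the start; "torque": the same for the moment, N m; "width": finger opening in m.
Only numpy, scipy, OpenCV 4.12 (cv2) and the standard library are available. Lean on these libraries where they do the work, as an engineer would, in place of code of your own. Each camera call takes 0.05 s, during which the arm holds its last target.

## Task

Couple the specimen carriage to the rotary drive's splined stub: turn the stub by its red-knobbed lever until the lever stands upright and the teeth line up with the slots in the blue hub, then push the carriage along its rails onto the stub until it is fully home against the stops. Then swing the yellow latch bar all the way across behind the carriage so that it lies square across the rails, and let go. Leave the other things on the bench where they are.

Things in the scene. Friction and masses are not known exactly. Their poses are not given: they have to be found in the camera images.
- fixture: rotary drive on an aluminium base plate (12 mm thick, x -170 to +115, y +-65 mm), fixed to the bench; place and yaw vary. x runs along the rails from the carriage to the white drive housing, y to its left, z up. Origin on the bench under the stub's axis, in the plane where the carriage's front face meets the stops when home. Rails at y +-31 to +-40 mm, 24 mm high, x -165 to 0
- stub_tip (a point): free end of the splined stub, on its axis, at fixture x -36 mm, 58 mm above the bench; the axis is along x. Steel core 20 mm in diameter, four brass teeth 8 mm wide, to 20 mm radius, from x -34 to 0 mm. Behind them a collar 38 mm in diameter (x +3 to +23) with the lever, then the white housing: x +40 to +110, y +-45, top 107 mm above the bench
- spindle (a joint): angle (rad) of stub and lever about the fixture's x; 0 = lever upright, teeth in line with the slots (they enter within about +-0.08); positive = lever leans to -y, as it does at the start. Range +-1.1. Stiff (about 2 N at the knob), stays where left. Push it round along its arc. Lever: 10 mm square bar at fixture x +13 mm, with a red ball knob at its end
- lever_knob (a point): centre of the lever's red ball knob, 22 mm in diameter, 90 mm from the stub's axis, at fixture x +13 mm
- carriage: specimen carriage, loose between the rails with 1 mm play on either side, about 0.45 kg, 80 mm long, slab 60 mm wide. Origin at the centre of its underside, x towards the drive. Its front 36 mm is the blue hub (56 mm wide, top 86 mm above the bench, slots 13 mm wide, white line on top); behind that a green specimen with orange bumps and an upright rear plate
- carriage_rear (a point): centre of the carriage's flat rear face, 48 mm above the bench; the face, to push on, is 56 mm wide, 12 to 66 mm above the bench. At fixture x -80 mm when home, 45 to 70 mm further back at the start; if the teeth are not lined up they stop it at about -114 mm
- latch (a joint): angle (rad) of the yellow latch bar about its upright pivot at fixture x -89, y +50 mm; 0 = bar points to -x, beside the left rail; positive swings its end towards -y, behind the carriage; shut at its stop, 1.57. Range from -0.7. About 1 N at the pin moves it; stays where left. It shuts only with the carriage home (3 mm to spare). Bar 75 mm long, 12 mm wide, 36 to 44 mm above the bench
- latch_pin (a point): centre of the yellow upright pin near the latch bar's end, 68 mm from the pivot, 14 mm in diameter; this point is 60 mm above the bench, the pin's top 74 mm
- objective: loose bystander: steel microscope objective standing upright, 34 mm across, 44 mm tall; origin at the centre of its underside
- jar: loose bystander: white jar with blue cap, 48 mm across, 60 mm tall; origin under its centre
- screwdriver: loose bystander: green-handled screwdriver lying flat, 150 mm long along its x
- wrench: loose bystander: steel wrench lying flat, 140 mm long along its x
- dish: loose bystander: shallow glass dish, 90 mm across, 16 mm tall; origin under its centre
- coupon_tray: loose bystander: white divided tray of coupons, 100 x 70 x 25 mm; origin under its centre
Not all that is in view belongs to the job. Leave any turquoise look-alike of the carriage alone.

How it is judged:
On the way, in this order (a step that is already met when the one before it is completed fails the run):
1. the stub is turned until its teeth line up with the slots (lever upright within 0.12 rad) (value of joint spindle between -0.12 and 0.12 rad), for 0.2 s.
2. the carriage is pushed onto the stub, home within 4 mm (x of carriage_rear in the frame of fixture above -0.084 m and z of carriage_rear in the frame of fixture between 0.043 and 0.053 m and value of joint spindle between -0.2 and 0.2 rad), for 0.2 s.
At the end, for the whole second after the job is handed in: The carriage sits level on its rails within 4 mm of home on the splined stub, at rest, the lever upright within 0.2 rad, and the latch is shut behind it (over 1.42 of 1.57 rad) (all of step 2 and value of joint latch above 1.42 rad and angle between carriage_rear's own z axis and vertical below 0.08 rad and linear speed of carriage below 0.02 m/s); the robot touches nothing.
It fails at once if another thing on the bench is moved more than 30 mm (distance of any of objective, jar, screwdriver, wrench, dish, coupon_tray from where it was at the start of the episode above 0.03 m).
It also fails if it takes over 62 s, if anything falls off the work surface, if the arm or the gripper's body presses on something with over 40 N, if the wrist force passes 120 N, or if a joint passes its speed limit or range.

## Working session

There is one attempt and no reset: what is moved stays moved. The work goes in short steps, Python scripts to look and compute and a tool call to move; the robot and the scene stay as the last step left them, time stands still between calls to the robot, and variables do not carry over. Pictures are saved under pics/ and viewed, and the job is handed in when it is done.

Besides the shell and the picture viewer there is one more tool, called after "Emit:" by a JSON object that holds its "fn" and its "kwargs", one argument or row to a line. carry_out: Moves the arm, as the interface text tells. Its arguments: {"type":"object","properties":{"series":{"type":"array"},"hand":{"type":"number"},"grip_force":{"type":"number"}},"required":["series"]}

```bash
ls; mkdir -p pics; python3 - <<'E'
from rig import r,cams
import cv2
o=r.get_obs(); print(o)
for n in("side","top"):
    p,d=cams.grab_frame(n); cv2.imwrite(f"pics/{n}0.png",cv2.resize(p,(768,576))); 
    import numpy as np; np.savez(f"{n}0.npz",p=p,d=d)
    print(n,cams.camera_model(n))
E
```

```text
pics
{'t': 0.0, 'qpos': array([-1.23849772,  0.41793949, -0.01030561,  1.61418413,  0.00467922,
        1.11068024, -0.05301745]), 'dq': array([ 8.75012237e-04,  5.50774383e-04, -1.12377930e-03, -1.02703122e-03,
       -4.46153798e-04, -6.74423557e-05,  1.26008752e-03]), 'joint_torque': array([ 2.10253973e-03, -8.51264620e+01,  6.39377944e-01, -4.26006854e+01,
       -4.87991155e-02,  1.84311450e-02,  1.13932342e-04]), 'ee_pos': array([0.22809273, 0.58150171, 0.21584259]), 'eef_rot': array([-5.83745567e-01, -3.08672840e+00,  1.84954699e-03]), 'wrist_force': array([ 0.3874874 , -0.59122473, -0.63541209]), 'torque': array([ 0.00299559, -0.02368396, -0.01747116]), 'width': 0.09388110281920502}
side {'mtx': array([[409.51089298,   0.        , 251.22671293],
       [  0.        , 409.51089298, 190.26129532],
       [  0.        ,   0.        ,   1.        ]]), 'distortion': array([-0.046215,  0.      ,  0.      ,  0.      ,  0.      ]), 'rvec': array([ 2.30743836, -0.53811967,  0.23732881]), 'tvec': array([-0.49155439,  0.24644479,  1.22373455])}
top {'mtx': array([[360.22414123,   0.        , 255.89855257],
       [  0.        , 360.22414123, 187.81508254],
       [  0.        ,   0.        ,   1.        ]]), 'distortion': array([-0.03353481,  0.        ,  0.        ,  0.        ,  0.        ]), 'rvec': array([ 2.20004466, -2.14438986,  0.07260715]), 'tvec': array([-0.01672053,  0.57274064,  1.10230979])}
```

View pics/side0.png

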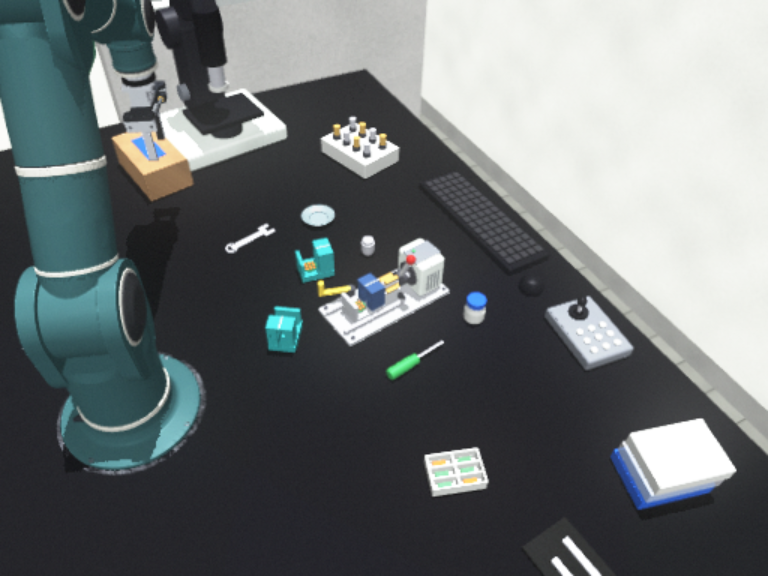

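View pics/top0.png

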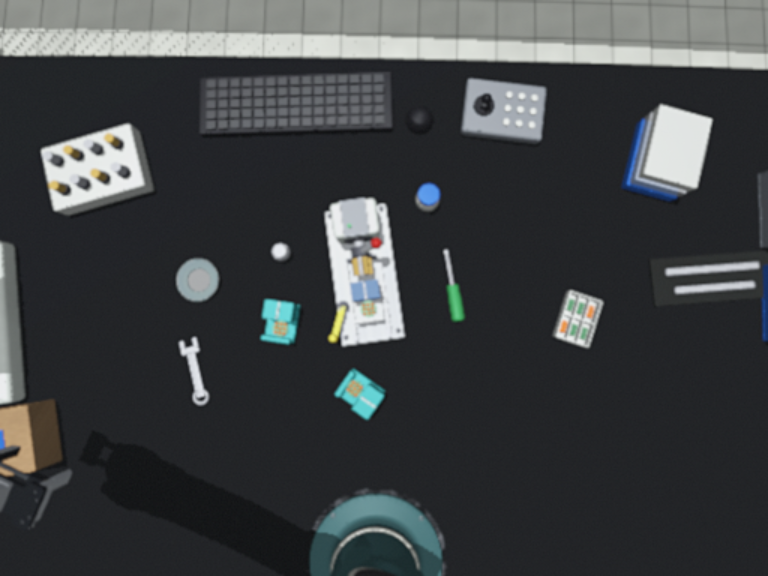

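The side view (768 px) shows the fixture around (385,290), its blue hub at (370,290), the red knob at (411,260) and the latch pin at (321,288). The top view shows the fixture around (365,270). There are three candidate carriages in the top view: turquoise at (281,321), turquoise at (360,393), and the blue hub on the rails at (366,290). The blue one on the rails fits. I'll confirm with a crop and measure.

```bash
cat > h.py <<'E'
import numpy as np,cv2
from rig import r,cams
def cam(n):
    m=cams.camera_model(n); R=cv2.Rodrigues(m['rvec'])[0]; return m['mtx'],m['distortion'],R,m['tvec']
def ray(n,uv):
    K,D,R,t=cam(n); q=cv2.undistortPoints(np.array([[uv]],float),K,D)[0,0]
    return -R.T@t, R.T@np.array([q[0],q[1],1.])
def onplane(n,uv,z):
    c,d=ray(n,uv); return c+d*(z-c[2])/d[2]
def bydepth(n,uv,dep):
    c,d=ray(n,uv); return c+d*dep
def tri(a,b):  # a side uv, b top uv
    c1,d1=ray('side',a);c2,d2=ray('top',b)
    A=np.stack([d1,-d2],1); s=np.linalg.lstsq(A,c2-c1,rcond=None)[0]
    p,q=c1+d1*s[0],c2+d2*s[1]; return (p+q)/2,np.linalg.norm(p-q)
def cloud(n,d):
    K,D,R,t=cam(n); h,w=d.shape
    g=np.stack(np.meshgrid(np.arange(w),np.arange(h)),-1).reshape(-1,1,2).astype(float)
    q=cv2.undistortPoints(g,K,D).reshape(h,w,2)
    P=np.dstack([q,np.ones((h,w))])*d[...,None]
    return (P-t)@R
def blob(p,lo,hi,box=None):
    hsv=cv2.cvtColor(p,cv2.COLOR_BGR2HSV); m=cv2.inRange(hsv,lo,hi)
    if lo[0]==0: m|=cv2.inRange(hsv,(172,lo[1],lo[2]),(180,255,255))
    n,l,s,c=cv2.connectedComponentsWithStats(m)
    return l,[(i,s[i,4],c[i].round(1),s[i,:4]) for i in np.argsort(-s[:,4]) if i and s[i,4]>5]
E
python3 - <<'E'
from h import *
for n,(x0,y0,x1,y1) in dict(side=(190,140,320,240),top=(160,120,290,240)).items():
    z=np.load(f'{n}0.npz');p,d=z['p'],z['d']
    cv2.imwrite(f'pics/{n}_crop.png',cv2.resize(p[y0:y1,x0:x1],None,fx=6,fy=5 if n=='top' else 6,interpolation=cv2.INTER_CUBIC)[:600])
    for nm,lo,hi in(('red',(0,150,100),(6,255,255)),('yel',(24,150,120),(33,255,255)),('blue',(105,110,50),(122,255,255))):
        l,b=blob(p,lo,hi); print(n,nm,[(a,c,bb) for _,a,c,bb in b[:4]])
        P=cloud(n,d)
        for i,a,c,bb in b[:3]:
            q=P[l==i]; print('   med',np.median(q,0).round(4),'z',np.percentile(q[:,2],[5,95]).round(3))
E
```

```text
side red [(np.int32(24), array([273.2, 172.8]), array([271, 170,   6,   6], dtype=int32))]
   med [0.6297 0.0055 0.148 ] z [0.141 0.154]
side yel [(np.int32(40), array([216.2, 193.6]), array([212, 189,  15,   9], dtype=int32))]
   med [0.4553 0.0889 0.0499] z [0.037 0.07 ]
side blue [(np.int32(490), array([429.9, 324.1]), array([407, 299,  69,  41], dtype=int32)), (np.int32(249), array([247. , 193.2]), array([238, 182,  18,  24], dtype=int32)), (np.int32(143), array([317.3, 199.8]), array([311, 194,  14,  13], dtype=int32)), (np.int32(59), array([93.5, 96.6]), array([88, 92, 11, 13], dtype=int32))]
   med [ 0.7822 -0.5977  0.0172] z [0.    0.034]
   med [0.5463 0.0221 0.0791] z [0.038 0.088]
   med [ 0.7502 -0.0916  0.059 ] z [-0.     0.063]
top red [(np.int32(29), array([250.1, 161.4]), array([248, 159,   6,   6], dtype=int32))]
   med [0.635  0.0142 0.1498] z [0.147 0.152]
top yel [(np.int32(8), array([223.8, 225.2]), array([222, 223,   4,   5], dtype=int32))]
   med [0.4564 0.0926 0.0263] z [-0.001  0.767]
top blue [(np.int32(459), array([426.6, 112.4]), array([414,  78,  38,  57], dtype=int32)), (np.int32(200), array([285.6, 128.5]), array([278, 121,  16,  16], dtype=int32)), (np.int32(198), array([509.5, 202.6]), array([507, 176,   5,  52], dtype=int32)), (np.int32(29), array([  0.7, 293.5]), array([  0, 287,   3,  13], dtype=int32))]
   med [ 0.8115 -0.5337  0.0233] z [-0.     0.038]
   med [ 0.7562 -0.0897  0.0594] z [-0.002  0.063]
   med [ 0.5459 -0.8089  0.0096] z [-0.001  0.018]
```

```bash
python3 - <<'E'
from h import *
# base plate from the clouds: bright points at z~12mm
for n in('side','top'):
    z=np.load(f'{n}0.npz');p,d=z['p'],z['d'];P=cloud(n,d)
    hsv=cv2.cvtColor(p,cv2.COLOR_BGR2HSV)
    m=(hsv[...,2]>110)&(hsv[...,1]<70)&(P[...,2]>0.003)&(P[...,2]<.135)&(P[...,0]>.3)&(P[...,0]<.85)&(abs(P[...,1]-.03)<.13)
    k,l,s,c=cv2.connectedComponentsWithStats(m.astype(np.uint8))
    i=1+np.argmax(s[1:,4]); print(n,s[i],c[i])
    q=P[l==i]; q=q[abs(q[:,2]-.012)<.006]; rect=cv2.minAreaRect(q[:,:2].astype(np.float32)); print(rect,len(q),np.median(q[:,2]))
    print(cv2.boxPoints(rect))
E
```

```text
side [ 213  159   87   72 2273] [260.3233612  197.27364716]
((0.5894569158554077, 0.03793756663799286), (0.2891824245452881, 0.13448967039585114), 9.22020149230957) 996 0.011923192941602611
[[ 0.43595922  0.08114585]
 [ 0.45750844 -0.05160619]
 [ 0.7429546  -0.00527072]
 [ 0.7214054   0.12748133]]
top [ 216  132   54   98 3329] [241.74647041 180.32412136]
((0.5912250876426697, 0.04301327466964722), (0.284270703792572, 0.12983667850494385), 9.492234230041504) 1683 0.012296079515640584
[[ 0.4403299   0.08360265]
 [ 0.4617418  -0.0444563 ]
 [ 0.74212027  0.0024239 ]
 [ 0.7207084   0.13048285]]
```

View pics/side_crop.png

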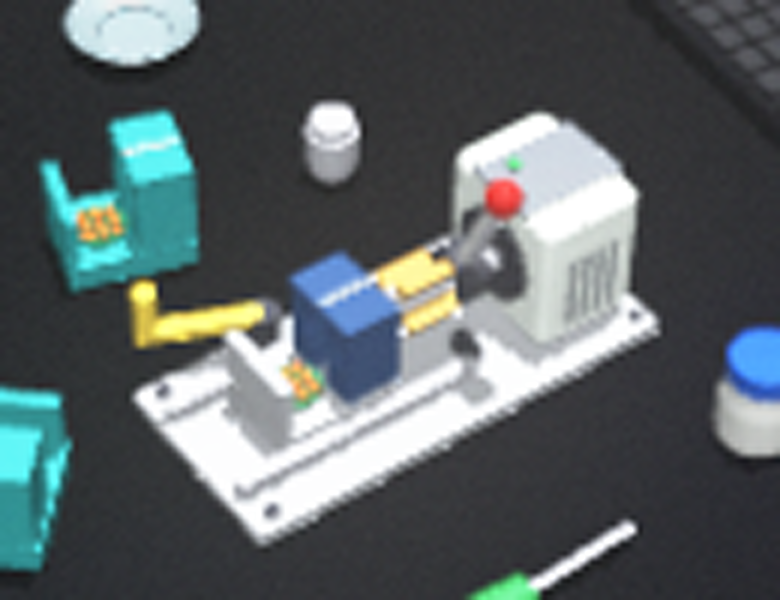

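View pics/top_crop.png

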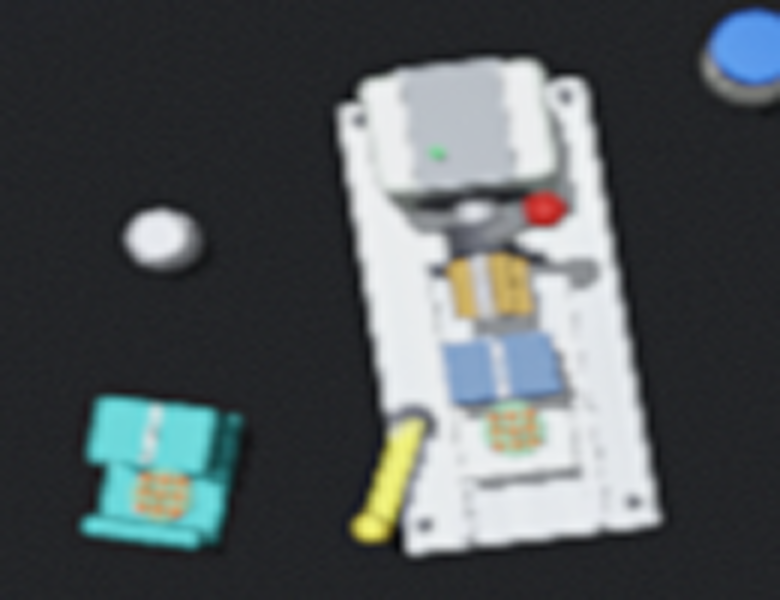

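The crop confirms it: the blue hub sits on the fixture's rails, while both turquoise ones stand off it on the bench. Next I'll triangulate the knob, pin, hub and fixture frame.

```bash
cat >> h.py <<'E'
YAW=np.deg2rad(9.4); CY,SY=np.cos(YAW),np.sin(YAW); RF=np.array([[CY,-SY,0],[SY,CY,0],[0,0,1]])
PC=np.array([.5905,.0415,0.]); O=PC-RF@np.array([-.0275,0,0])
def F(p): return RF.T@(np.asarray(p)-O)
def W(p): return O+RF@np.asarray(p)
E
python3 - <<'E'
from h import *
p,e=tri((273.2,172.8),(250.1,161.4)); print('knob',p,e,'fix',F(p)); f=F(p); print('ang',np.arctan2(-f[1],f[2]-.058),np.hypot(f[1],f[2]-.058))
# pin: side crop pin top ~(145,285)/6 -> , top crop pin (370,527)/(6,5)
a=(190+145/6,140+290/6); b=(160+370/6,120+527/5)
p,e=tri(a,b); print('pin',p,e,F(p)); f=F(p); print(np.arctan2(-(f[1]-.05),-(f[0]+.089)),np.hypot(f[1]-.05,f[0]+.089))
for n in('side','top'):
    z=np.load(f'{n}0.npz');P=cloud(n,z['d']); Q=(P-O)@RF
    def sel(lo,hi): 
        m=np.all((Q>lo)&(Q<hi),-1); return Q[m]
    hub=sel((-.14,-.04,.080),(-.05,.04,.094)); print(n,'hubtop',len(hub),hub.min(0).round(4),hub.max(0).round(4),np.median(hub,0).round(4))
    h=sel((.03,-.06,.1),(.12,.06,.113)); print('housing',np.percentile(h,[3,97],axis=0).round(4))
    h=sel((-.17,-.03,.06),(-.1,.03,.075)); print('rearplate',len(h),np.percentile(h,[3,50,97],axis=0).round(4))
    print('o',{})
    for nm,m in dict(all=(P[...,2]>.01)&(P[...,0]>.35)&(P[...,0]<.9)&(abs(P[...,1])<.35)).items():
        k,l,s,c=cv2.connectedComponentsWithStats(m.astype(np.uint8))
        for i in range(1,k):
            if s[i,4]>25: print('  ',s[i,4],np.median(P[l==i],0).round(3),'zmax',P[l==i][:,2].max().round(3))
E
```

```text
knob [0.6369045  0.01493709 0.13792879] 0.0024255513174711706 fix [ 0.01394297 -0.03378529  0.13792879]
ang 0.3999144351280216 0.08677590122712657
pin [0.45542026 0.09538491 0.07292686] 0.001981643480986471 [-0.15196511  0.07522338  0.07292686]
-0.3810174385813344 0.06782937043834922
side hubtop 149 [-0.0889 -0.0321  0.0803] [-0.0502  0.0267  0.0904] [-0.0694 -0.0043  0.0855]
housing [[ 0.0406 -0.043   0.1007]
 [ 0.1062  0.0364  0.1102]]
rearplate 40 [[-0.1309 -0.0282  0.061 ]
 [-0.1277 -0.0046  0.0654]
 [-0.122   0.0242  0.0687]]
o {}
   139 [0.895 0.256 0.016] zmax 0.028
   459 [0.491 0.191 0.04 ] zmax 0.08
   86 [0.625 0.205 0.033] zmax 0.047
   2718 [0.589 0.02  0.042] zmax 0.154
   239 [ 0.744 -0.101  0.049] zmax 0.066
   167 [0.365 0.053 0.043] zmax 0.077
   311 [ 0.891 -0.264  0.026] zmax 0.035
   212 [ 0.537 -0.156  0.021] zmax 0.028
top hubtop 219 [-0.0839 -0.0268  0.0813] [-0.0501  0.0293  0.0906] [-0.0668  0.001   0.0863]
housing [[ 0.0436 -0.0392  0.1014]
 [ 0.1088  0.0413  0.1105]]
rearplate 50 [[-0.1275 -0.0248  0.0636]
 [-0.1236 -0.0007  0.0664]
 [-0.1199  0.0249  0.0696]]
o {}
   248 [0.895 0.258 0.018] zmax 1.145
   290 [ 0.893 -0.26   0.028] zmax 1.145
   215 [ 0.748 -0.086  0.059] zmax 1.145
   3650 [0.592 0.043 0.029] zmax 1.145
   96 [0.63  0.213 0.041] zmax 1.145
   240 [ 0.543 -0.146  0.022] zmax 1.145
   540 [0.488 0.206 0.052] zmax 1.145
   255 [0.363 0.047 0.024] zmax 1.145
```

Measurements:
- **Lever:** the knob is at fixture (14,-34,138) mm, so the lever is at about +0.40 rad.
- **Latch:** about -0.38 rad.
- **Carriage rear:** x of about -127 mm.

First I'll turn the tool square to the fixture. After that, tool x = -fixture x, tool y = +fixture y and tool z = down.

Emit:
{"fn": "carry_out", "kwargs": {
  "series": [
    [[0, 0, 0, 0, 0, -10.3], [0, 0, 0, 0, 0, -10.3], [0, 0, 0, 0, 0, -10.2], [0, 0, 0, 0, 0, 0]]
  ],
  "hand": -0.2,
  "grip_force": 8
}}

```text
t: 0.6
ee_pos: [0.2283, 0.5816, 0.2161]
eef_rot: [0.255, -3.131, 0.001]
wrist_force: [-0.5, -0.3, -0.2]
width: 0.0582
```

```bash
cat >> h.py <<'E'
def st():
    o=r.get_obs(); R=cv2.Rodrigues(np.array(o['eef_rot']))[0]
    print('t',round(o['t'],2),'fix mm',(F(o['ee_pos'])*1e3).round(1),'w',round(o['width'],4),'force fix',(RF.T@o['wrist_force']).round(1))
    print('tool axes in fix (cols)',(RF.T@R).round(3).tolist()); return o,R
def go(f):
    o,R=st(); d=R.T@(W(f)-o['ee_pos']); print('units',(d/.03).round(3))
E
python3 -c "
from h import *
go([.013,-.035,.21])"
```

```text
t 0.6 fix mm [-296.6  592.   216.1] w 0.0582 force fix [-0.5 -0.3 -0.2]
tool axes in fix (cols) [[-1.0, 0.001, -0.0], [0.001, 1.0, -0.001], [0.0, -0.001, -1.0]]
units [-10.35  -20.886   0.209]
```

Emit:
{"fn": "carry_out", "kwargs": {
  "series": [
    [[-0.5, -0.95, 0, 0, 0, 0], [-0.5, -0.95, 0, 0, 0, 0], [-0.5, -0.95, 0, 0, 0, 0], [-0.5, -0.95, 0, 0, 0, 0], [-0.5, -0.95, 0, 0, 0, 0], [-0.5, -0.95, 0, 0, 0, 0], [-0.5, -0.95, 0, 0, 0, 0], [-0.5, -0.95, 0, 0, 0, 0], [-0.5, -0.95, 0, 0, 0, 0], [-0.5, -0.95, 0, 0, 0, 0], [-0.5, -0.95, 0, 0, 0, 0], [-0.5, -0.95, 0, 0, 0, 0], [-0.5, -0.95, 0, 0, 0, 0], [-0.5, -0.95, 0, 0, 0, 0], [-0.5, -0.95, 0, 0, 0, 0], [-0.5, -0.95, 0, 0, 0, 0], [-0.5, -0.95, 0, 0, 0, 0], [-0.5, -0.95, 0, 0, 0, 0], [-0.5, -0.95, 0, 0, 0, 0], [0, 0, 0, 0, 0, 0]]
  ]
}}

```text
t: 3.1
ee_pos: [0.5985, 0.0917, 0.2162]
eef_rot: [0.245, -3.132, 0.002]
wrist_force: [0.0, -0.1, 0.0]
width: 0.0563
```

```bash
python3 -c "
from h import *
go([.0135,-.0345,.141])"
```

```text
t 3.1 fix mm [-11.4  48.2 216.2] w 0.0563 force fix [ 0.  -0.1  0. ]
tool axes in fix (cols) [[-1.0, 0.008, -0.0], [0.008, 1.0, -0.001], [0.0, -0.001, -1.0]]
units [-0.853 -2.748  2.508]
```

Emit:
{"fn": "carry_out", "kwargs": {
  "series": [
    [[-0.28, -0.92, 0, 0, 0, 0], [-0.28, -0.92, 0, 0, 0, 0], [-0.28, -0.91, 0, 0, 0, 0], [0, 0, 0.6, 0, 0, 0], [0, 0, 0.6, 0, 0, 0], [0, 0, 0.6, 0, 0, 0], [0, 0, 0.6, 0, 0, 0], [0, 0, 0, 0, 0, 0]]
  ]
}}

```text
t: 4.1
ee_pos: [0.6351, 0.017, 0.1428]
eef_rot: [0.257, -3.129, 0.0]
wrist_force: [0.3, -0.7, 1.1]
width: 0.0567
```

```bash
python3 - <<'E'
from h import *
go([.0135,-.0345,.141])
for n,(x0,y0,x1,y1) in dict(side=(190,100,320,240),top=(190,100,320,240)).items():
    p,d=cams.grab_frame(n)
    cv2.imwrite(f'pics/{n}_1.png',cv2.resize(p[y0:y1,x0:x1],None,fx=4,fy=4,interpolation=cv2.INTER_CUBIC))
E
```

```text
t 4.1 fix mm [ 12.5 -31.4 142.8] w 0.0567 force fix [ 0.2 -0.7  1.1]
tool axes in fix (cols) [[-1.0, 0.0, -0.002], [0.0, 1.0, 0.0], [0.002, 0.0, -1.0]]
units [-0.032 -0.103  0.06 ]
```

View pics/side_1.png

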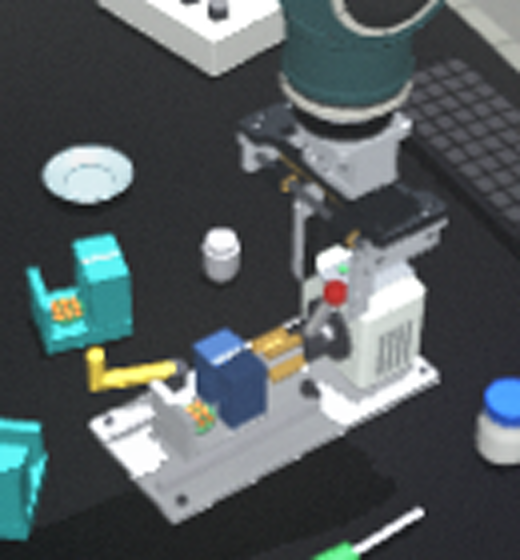

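View pics/top_1.png

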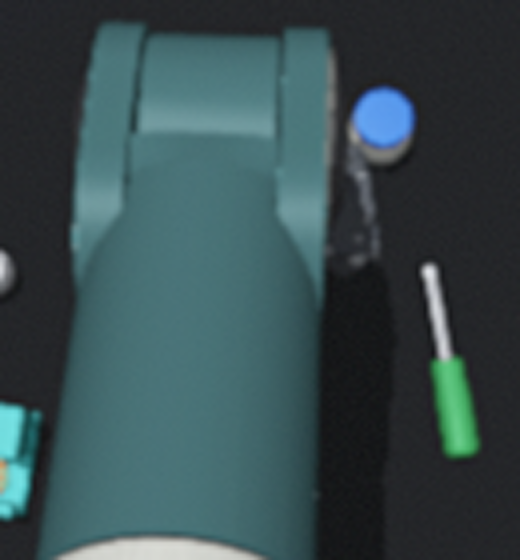

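The side view shows the red knob at about (335,292) in the crop, between the fingers at about (300,250) and (365,275). I'll close gently on it.

Emit:
{"fn": "carry_out", "kwargs": {
  "series": [
    [[-0.03, -0.1, 0.06, 0, 0, 0], [0, 0, 0, 0, 0, 0], [0, 0, 0, 0, 0, 0], [0, 0, 0, 0, 0, 0], [0, 0, 0, 0, 0, 0], [0, 0, 0, 0, 0, 0]]
  ],
  "hand": 1,
  "grip_force": 8
}}

```text
t: 4.95
ee_pos: [0.6376, 0.0137, 0.1429]
eef_rot: [-0.256, 3.131, -0.001]
wrist_force: [0.9, -1.5, 3.2]
width: 0.0215
```

```bash
python3 -c "
from h import *
go([.0135,0,.148])"
```

```text
t 4.95 fix mm [ 14.4 -35.1 142.9] w 0.0215 force fix [ 0.7 -1.7  3.2]
tool axes in fix (cols) [[-1.0, 0.001, 0.0], [0.001, 1.0, -0.0], [-0.0, -0.0, -1.0]]
units [ 0.03   1.171 -0.171]
```

Emit:
{"fn": "carry_out", "kwargs": {
  "series": [
    [[0, 0.143, -0.053, 0, 0, 0], [0, 0.143, -0.047, 0, 0, 0], [0, 0.143, -0.043, 0, 0, 0], [0, 0.147, -0.033, 0, 0, 0], [0, 0.147, -0.027, 0, 0, 0], [0, 0.15, -0.017, 0, 0, 0], [0, 0.15, -0.013, 0, 0, 0], [0, 0.15, -0.003, 0, 0, 0], [0, 0, 0, 0, 0, 0], [0, 0, 0, 0, 0, 0]]
  ]
}}

```text
t: 6.2
ee_pos: [0.6315, 0.0493, 0.1497]
eef_rot: [0.258, -3.131, -0.001]
wrist_force: [0.4, 0.8, 2.2]
width: 0.0213
```

```bash
python3 - <<'E'
from h import *
go([.0135,0,.148])
n='side';p,d=cams.grab_frame(n)
cv2.imwrite(f'pics/{n}_2.png',cv2.resize(p[100:240,190:320],None,fx=4,fy=4,interpolation=cv2.INTER_CUBIC))
E
```

```text
t 6.2 fix mm [ 14.2   1.  149.7] w 0.0213 force fix [0.5 0.7 2.2]
tool axes in fix (cols) [[-1.0, -0.0, -0.0], [-0.0, 1.0, 0.001], [0.0, 0.001, -1.0]]
units [ 0.024 -0.032  0.056]
```

View pics/side_2.png

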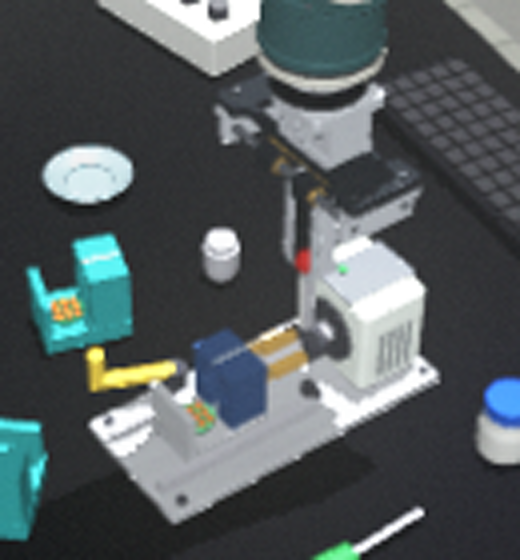

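The lever looks upright at crop (303,260) to (307,320). I'll release it, rise, and go back behind the carriage, fingers shut.

Emit:
{"fn": "carry_out", "kwargs": {
  "series": [
    [[0, -0.03, 0, 0, 0, 0], [0, 0, 0, 0, 0, 0], [0, 0, 0, 0, 0, 0], [0, 0, -0.5, 0, 0, 0], [0, 0, -0.8, 0, 0, 0], [0, 0, -0.8, 0, 0, 0], [0.5, 0, -0.2, 0, 0, 0], [1, 0, 0, 0, 0, 0], [1, 0, 0, 0, 0, 0], [1, 0, 0, 0, 0, 0], [1, 0, 0, 0, 0, 0], [1, 0, 0, 0, 0, 0], [1, 0, 0, 0, 0, 0], [0.5, 0, 0, 0, 0, 0], [0, 0, 0, 0, 0, 0]]
  ],
  "hand": -0.2
}}

```text
t: 8.12
ee_pos: [0.4242, 0.0135, 0.219]
eef_rot: [-0.257, 3.13, 0.0]
wrist_force: [-0.1, 0.5, -0.2]
width: 0.0564
```

```bash
python3 - <<'E'
from h import *
go([-.17,0,.045])
for n in('side','top'):
    p,d=cams.grab_frame(n)
    cv2.imwrite(f'pics/{n}_3.png',cv2.resize(p[100:240,190:320],None,fx=4,fy=4,interpolation=cv2.INTER_CUBIC))
    l,b=blob(p,(0,150,100),(6,255,255)); print(n,b[:2]); globals()[n]=b[0][2]
P,e=tri(side,top); f=F(P); print(f,e,'ang',np.arctan2(-f[1],f[2]-.058))
E
```

```text
t 8.12 fix mm [-196.2   -0.5  219. ] w 0.0564 force fix [ 0.   0.5 -0.2]
tool axes in fix (cols) [[-1.0, 0.0, 0.001], [0.0, 1.0, 0.0], [-0.001, 0.0, -1.0]]
units [-0.869  0.015  5.799]
side [(np.int64(1), np.int32(29), array([266.2, 164.4]), array([264, 162,   6,   6], dtype=int32))]
top [(np.int64(1), np.int32(39), array([236.9, 163.1]), array([234, 160,   7,   7], dtype=int32))]
[0.01277821 0.00325991 0.14839854] 0.0021946395363463653 ang -0.03604588732894638
```

View pics/side_3.png

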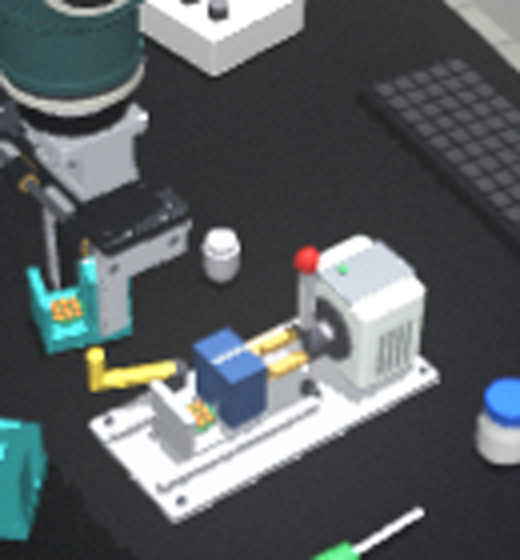

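View pics/top_3.png

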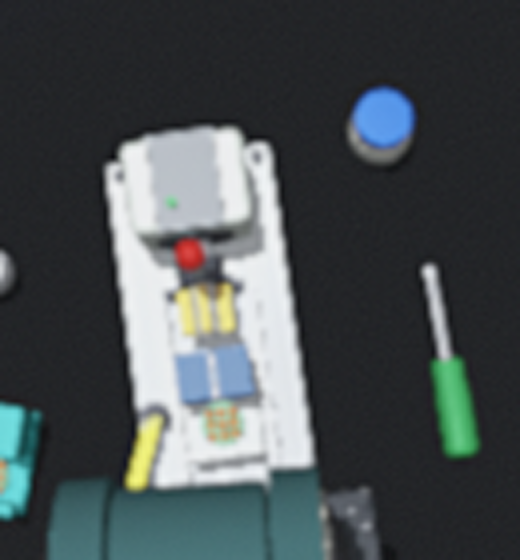

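```bash
python3 - <<'E'
from h import *
S=(266.2,164.4);T=(236.9,163.1)
print('knob side',F(onplane('side',S,.148)),'top',F(onplane('top',T,.148)))
for n in('side','top'):
    p,d=cams.grab_frame(n); P=cloud(n,d);Q=(P-O)@RF
    for nm,lo,hi in(('hubtop',(-.14,-.05,.080),(-.04,.05,.092)),('housing',(.03,-.07,.102),(.13,.07,.113))):
        m=np.all((Q>lo)&(Q<hi),-1); v,u=np.nonzero(m)
        ce=cv2.minAreaRect(np.stack([u,v],1).astype(np.float32))[0]; print(n,nm,m.sum(),'pix',np.round(ce,1),F(onplane(n,ce,.086 if nm=='hubtop' else .107)).round(4))
E
```

```text
knob side [0.01207433 0.00411524 0.148     ] top [0.01376682 0.00267602 0.148     ]
side hubtop 151 pix [247.3 189.3] [-0.0704 -0.004   0.086 ]
side housing 291 pix [281.8 168.8] [ 0.0714 -0.0084  0.107 ]
top hubtop 231 pix [242.4 192.8] [-0.0662  0.0012  0.086 ]
top housing 617 pix [235.5 144.3] [0.076  0.0011 0.107 ]
```

```bash
python3 - <<'E'
from h import *
p,d=cams.grab_frame('side'); x0,y0=250,150
im=cv2.resize(p[150:200,250:300],None,fx=12,fy=12,interpolation=cv2.INTER_CUBIC)
K,D,R,t=cam('side'); rv=cv2.Rodrigues(R)[0]
def pr(q): return cv2.projectPoints(np.array([W(q)]),rv,t,K,D)[0][0,0]
for y in(-.006,-.003,0,.003): print(y,pr((.013,y,.148)),pr((.013,y*.3,.082)), pr((.013,0,.058)))
for y,c in((0,(0,255,0)),(.0072,(255,0,255))):
    # vertical through knob centre fixed: shift so that knob matches
    off=np.array((266.2,164.4))-pr((.013,y,.148))
    a=pr((.013,y,.148))+off; b=pr((.013,0,.06))+off
    f=lambda q:tuple(int(v) for v in ((q-np.array((x0,y0))+.5)*12))
    cv2.line(im,f(a),f(b),c,1)
cv2.imwrite('pics/lev.png',im)
E
```

```text
-0.006 [268.28734745 165.9551573 ] [266.76057652 179.75410346] [266.18326227 184.49092301]
-0.003 [267.73252221 165.46075825] [266.60037778 179.6057801 ] [266.18326227 184.49092301]
0 [267.17909168 164.967614  ] [266.44029551 179.45756525] [266.18326227 184.49092301]
0.003 [266.62705112 164.47572023] [266.28032961 179.30945878] [266.18326227 184.49092301]
```

View pics/lev.png

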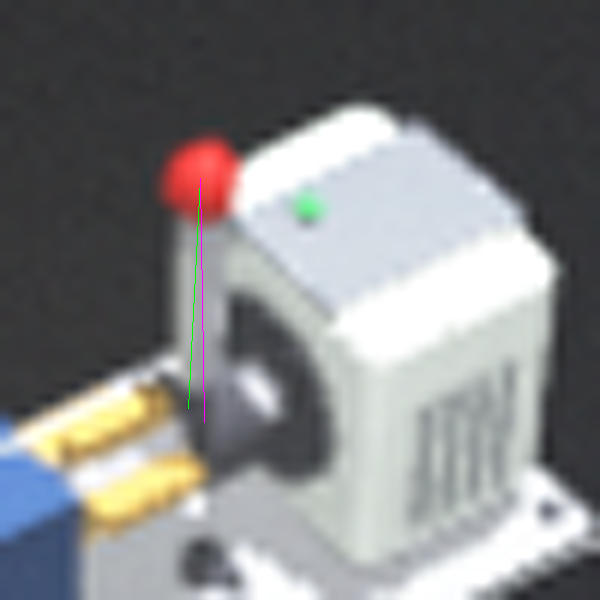

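The lever is about -0.02 to -0.04 rad off upright, inside the ±0.08 window. I'll shut the fingers, descend behind the carriage and push.

Emit:
{"fn": "carry_out", "kwargs": {
  "series": [
    [[-0.1, 0, 0.9, 0, 0, 0], [-0.1, 0, 0.9, 0, 0, 0], [-0.1, 0, 0.9, 0, 0, 0], [-0.1, 0, 0.9, 0, 0, 0], [0, 0, 0.9, 0, 0, 0], [0, 0, 0.8, 0, 0, 0], [0, 0, 0.5, 0, 0, 0], [0, 0, 0, 0, 0, 0]]
  ],
  "hand": 1
}}

```text
t: 9.38
ee_pos: [0.4361, 0.0154, 0.0441]
eef_rot: [0.257, -3.129, 0.001]
wrist_force: [-0.0, 0.5, 0.5]
width: 0.0006
```

```bash
python3 - <<'E'
from h import *
go([-.14,0,.045])
p,d=cams.grab_frame('side')
cv2.imwrite(f'pics/side_4.png',cv2.resize(p[100:240,190:320],None,fx=4,fy=4,interpolation=cv2.INTER_CUBIC))
E
```

```text
t 9.38 fix mm [-184.1   -0.6   44.1] w 0.0006 force fix [0.1 0.5 0.5]
tool axes in fix (cols) [[-1.0, 0.0, -0.002], [0.0, 1.0, -0.0], [0.002, -0.0, -1.0]]
units [-1.469  0.019 -0.034]
```

View pics/side_4.png

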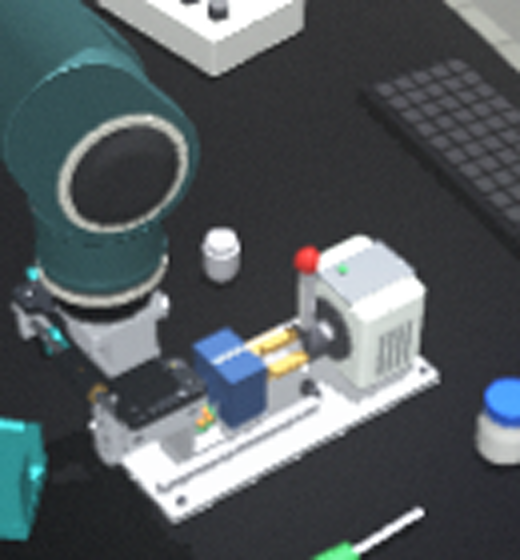

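Emit:
{"fn": "carry_out", "kwargs": {
  "series": [
    [[-0.7, 0, 0, 0, 0, 0], [-0.6, 0, 0, 0, 0, 0], [-0.15, 0, 0, 0, 0, 0], [-0.15, 0, 0, 0, 0, 0], [-0.15, 0, 0, 0, 0, 0], [-0.15, 0, 0, 0, 0, 0], [-0.15, 0, 0, 0, 0, 0], [-0.1, 0, 0, 0, 0, 0], [0, 0, 0, 0, 0, 0]]
  ]
}}

```text
t: 10.55
ee_pos: [0.4997, 0.0259, 0.0449]
eef_rot: [0.257, -3.131, 0.0]
wrist_force: [-3.1, -1.1, 3.0]
width: 0.0003
```

```bash
python3 - <<'E'
from h import *
go([-.088,0,.045])
p,d=cams.grab_frame('side')
cv2.imwrite(f'pics/side_5.png',cv2.resize(p[100:240,190:320],None,fx=4,fy=4,interpolation=cv2.INTER_CUBIC))
E
```

```text
t 10.55 fix mm [-119.6   -0.6   44.9] w 0.0003 force fix [-3.3 -0.6  3. ]
tool axes in fix (cols) [[-1.0, 0.0, -0.0], [0.0, 1.0, -0.0], [0.0, -0.0, -1.0]]
units [-1.053  0.019 -0.004]
```

View pics/side_5.png

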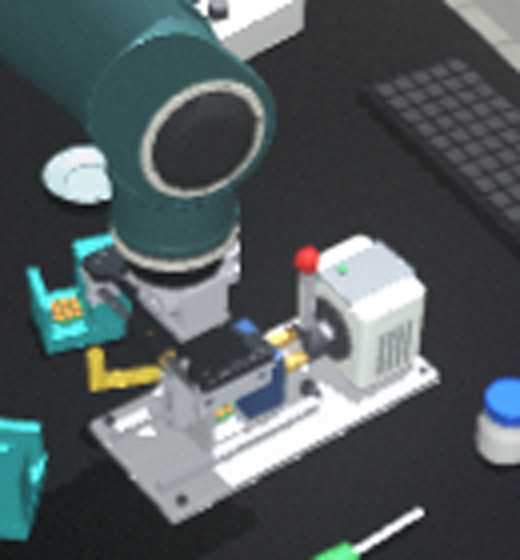

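Emit:
{"fn": "carry_out", "kwargs": {
  "series": [
    [[-0.12, 0, 0, 0, 0, 0], [-0.12, 0, 0, 0, 0, 0], [-0.12, 0, 0, 0, 0, 0], [-0.12, 0, 0, 0, 0, 0], [0, 0, 0, 0, 0, 0]]
  ]
}}

```text
t: 11.22
ee_pos: [0.5146, 0.0284, 0.0448]
eef_rot: [-0.257, 3.131, -0.0]
wrist_force: [-1.0, 0.7, -0.2]
width: 0.0001
```

Emit:
{"fn": "carry_out", "kwargs": {
  "series": [
    [[-0.12, 0, 0, 0, 0, 0], [-0.12, 0, 0, 0, 0, 0], [-0.12, 0, 0, 0, 0, 0], [-0.12, 0, 0, 0, 0, 0], [0, 0, 0, 0, 0, 0]]
  ]
}}

```text
t: 11.85
ee_pos: [0.5291, 0.0308, 0.0448]
eef_rot: [-0.257, 3.13, -0.0]
wrist_force: [-0.4, -1.0, -0.3]
width: 0.0007
```

Emit:
{"fn": "carry_out", "kwargs": {
  "series": [
    [[-0.07, 0, 0, 0, 0, 0], [-0.06, 0, 0, 0, 0, 0], [0, 0, 0, 0, 0, 0]]
  ]
}}

```text
t: 12.22
ee_pos: [0.5293, 0.0308, 0.0443]
eef_rot: [0.256, -3.125, 0.0]
wrist_force: [-23.0, -2.9, 17.5]
width: 0.0003
```

```bash
python3 - <<'E'
from h import *
go([-.088,0,.045])
p,d=cams.grab_frame('side')
cv2.imwrite(f'pics/side_6.png',cv2.resize(p[120:220,200:320],None,fx=6,fy=6,interpolation=cv2.INTER_CUBIC))
E
```

```text
t 12.22 fix mm [-89.7  -0.6  44.3] w 0.0003 force fix [-23.2   0.9  17.5]
tool axes in fix (cols) [[-1.0, 0.001, -0.006], [0.001, 1.0, 0.0], [0.006, 0.0, -1.0]]
units [-0.055  0.02  -0.023]
```

View pics/side_6.png

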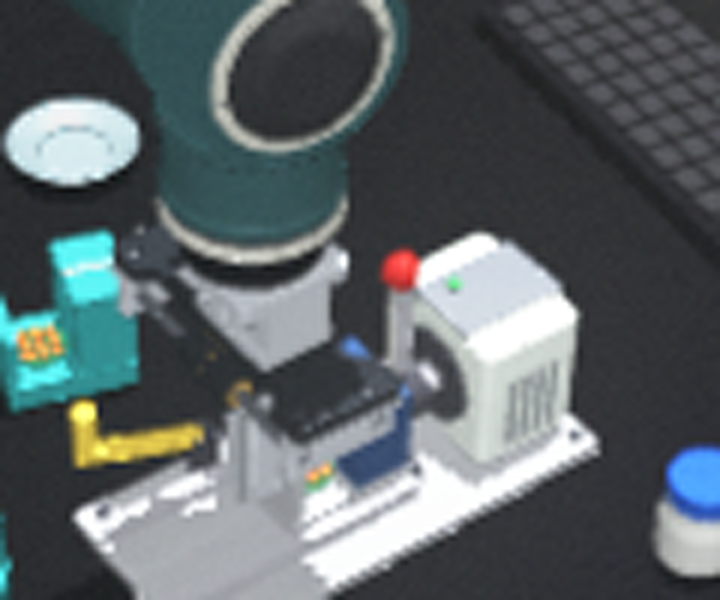

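A firm stop came at TCP x = -89.7 mm, which puts the rear face at about -81 mm, so the carriage is home. I'll back off, rise and check.

Emit:
{"fn": "carry_out", "kwargs": {
  "series": [
    [[0.13, 0, 0, 0, 0, 0], [0.5, 0, 0, 0, 0, 0], [0.9, 0, 0, 0, 0, 0], [0.9, 0, -0.9, 0, 0, 0], [0.9, 0, -0.9, 0, 0, 0], [0.5, 0, -0.9, 0, 0, 0], [0, 0, 0, 0, 0, 0]]
  ],
  "hand": -0.2
}}

```text
t: 13.15
ee_pos: [0.4188, 0.0126, 0.1273]
eef_rot: [-0.257, 3.128, 0.001]
wrist_force: [-0.3, 0.1, -0.2]
width: 0.0561
```

```bash
python3 - <<'E'
from h import *
go([-.156,.075,.061])
for n in('side','top'):
    p,d=cams.grab_frame(n)
    cv2.imwrite(f'pics/{n}_7.png',cv2.resize(p[110:240,190:320],None,fx=4.6,fy=4.6,interpolation=cv2.INTER_CUBIC))
    Q=(cloud(n,d)-O)@RF
    for nm,lo,hi in(('hubtop',(-.14,-.05,.080),(.01,.05,.092)),('rear',(-.17,-.035,.06),(-.06,.035,.072)),):
        q=Q[np.all((Q>lo)&(Q<hi),-1)]; print(n,nm,len(q),np.percentile(q,[3,50,97],axis=0).round(4).tolist() if len(q) else '')
    l,b=blob(p,(0,150,100),(6,255,255)); print(n,b[:2])
    if b: globals()[n]=b[0][2]
P,e=tri(side,top); f=F(P); print('knob',f,e)
E
```

```text
t 13.15 fix mm [-201.6   -0.5  127.3] w 0.0561 force fix [-0.3  0.1 -0.2]
tool axes in fix (cols) [[-1.0, 0.0, 0.004], [0.0, 1.0, 0.0], [-0.004, 0.0, -1.0]]
units [-1.51   2.516  2.216]
side hubtop 150 [[-0.0375, -0.03, 0.081], [-0.0192, -0.0047, 0.0856], [0.0041, 0.0243, 0.089]]
side rear 43 [[-0.0834, -0.0292, 0.0606], [-0.0795, -0.0054, 0.0645], [-0.0731, 0.0238, 0.0689]]
side [(np.int64(1), np.int32(29), array([266.2, 164.4]), array([264, 162,   6,   6], dtype=int32))]
top hubtop 231 [[-0.0342, -0.0253, 0.0831], [-0.0169, 0.0009, 0.0866], [0.0001, 0.0272, 0.0901]]
top rear 53 [[-0.0786, -0.0254, 0.0622], [-0.0749, 0.0012, 0.0664], [-0.0712, 0.0271, 0.0697]]
top [(np.int64(1), np.int32(39), array([236.9, 163.1]), array([234, 160,   7,   7], dtype=int32))]
knob [0.01277821 0.00325991 0.14839854] 0.0021946395363463653
```

View pics/side_7.png

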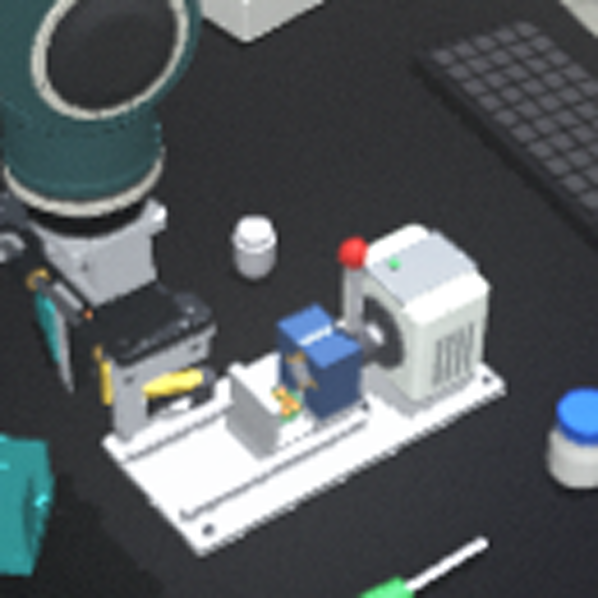

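View pics/top_7.png

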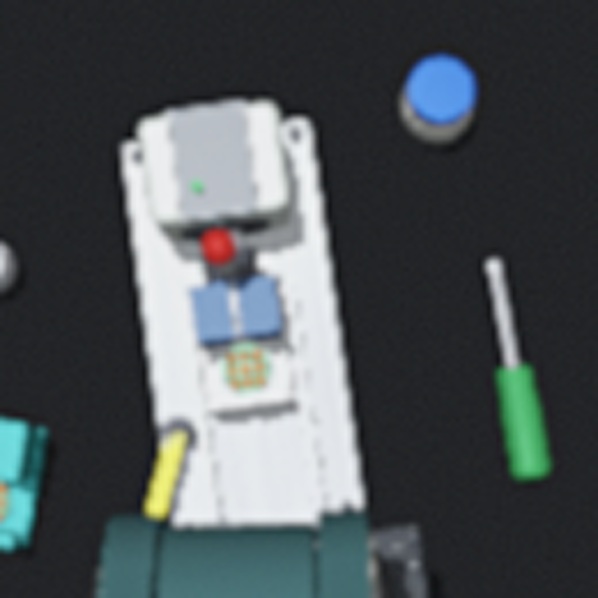

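The hub front is now at fixture x of about 0, the rear at about -79 mm, and the lever hasn't moved. Next I'll straddle the latch pin with the tool 4 mm to its -x side, so the pads stay clear of the carriage at the end of the swing.

Emit:
{"fn": "carry_out", "kwargs": {
  "series": [
    [[-0.5, 0.84, 0, 0, 0, 0], [-0.5, 0.84, 0, 0, 0, 0], [-0.5, 0.84, 0, 0, 0, 0], [0, 0, 0.6, 0, 0, 0], [0, 0, 0.4, 0, 0, 0], [0, 0, 0, 0, 0, 0]]
  ],
  "hand": 0.1
}}

```text
t: 14.0
ee_pos: [0.4503, 0.094, 0.0946]
eef_rot: [0.256, -3.129, 0.001]
wrist_force: [1.0, -0.4, 0.1]
width: 0.0424
```

```bash
python3 - <<'E'
from h import *
go([-.156,.075,.061])
p,d=cams.grab_frame('side')
cv2.imwrite(f'pics/side_8.png',cv2.resize(p[140:240,170:290],None,fx=6,fy=6,interpolation=cv2.INTER_CUBIC))
E
```

```text
t 14.0 fix mm [-157.2   74.7   94.6] w 0.0424 force fix [ 0.9 -0.6  0.1]
tool axes in fix (cols) [[-1.0, 0.001, -0.002], [0.001, 1.0, -0.001], [0.002, -0.001, -1.0]]
units [-0.042  0.011  1.118]
```

View pics/side_8.png

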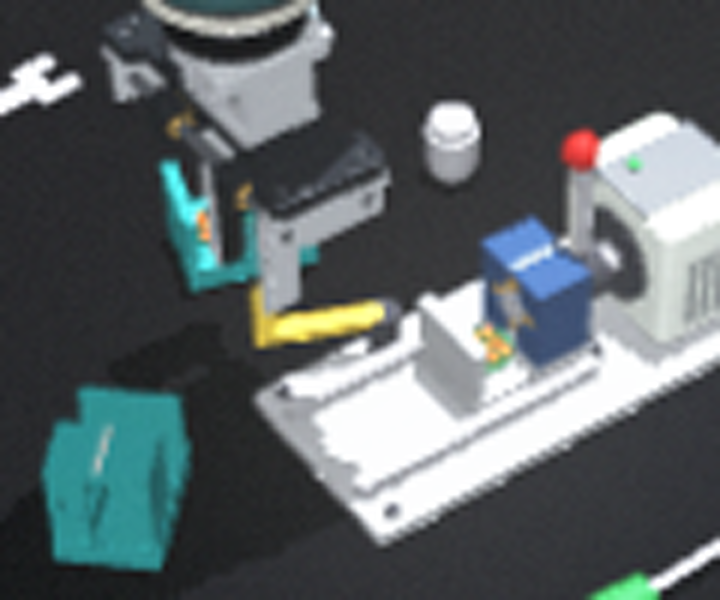

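The pin at about (260,310) sits between the fingers. I'll descend and close.

Emit:
{"fn": "carry_out", "kwargs": {
  "series": [
    [[-0.04, 0, 0.5, 0, 0, 0], [0, 0, 0.3, 0, 0, 0], [0, 0, 0.3, 0, 0, 0], [0, 0, 0, 0, 0, 0]]
  ]
}}

```text
t: 14.55
ee_pos: [0.4518, 0.0945, 0.0621]
eef_rot: [0.257, -3.13, 0.001]
wrist_force: [0.5, -0.4, 0.3]
width: 0.0423
```

Emit:
{"fn": "carry_out", "kwargs": {
  "series": [
    [[0, 0, 0, 0, 0, 0], [0, 0, 0, 0, 0, 0], [0, 0, 0, 0, 0, 0], [0, 0, 0, 0, 0, 0], [0, 0, 0, 0, 0, 0]]
  ],
  "hand": 1,
  "grip_force": 12
}}

```text
t: 15.18
ee_pos: [0.4523, 0.0948, 0.0629]
eef_rot: [-0.257, 3.131, 0.0]
wrist_force: [-0.0, -0.2, 3.0]
width: 0.0135
```

```bash
python3 - <<'E'
from h import *
o,R=st(); f=F(o['ee_pos'])*1e3
a=np.arcsin((50-f[1])/68); print('a',a,'pin x',-89-68*np.cos(a))
N=20; A=np.linspace(a,1.56,N+1)
px=-89-68*np.cos(A); py=50-68*np.sin(A)
print(np.c_[-np.diff(px)/30,np.diff(py)/30].round(2).tolist())
E
```

```text
t 15.18 fix mm [-155.1   75.1   62.9] w 0.0135 force fix [-0.1 -0.1  3. ]
tool axes in fix (cols) [[-1.0, 0.0, 0.0], [0.0, 1.0, -0.0], [-0.0, -0.0, -1.0]]
a -0.3786054113931775 pin x -152.18430893841628
[[0.07, -0.21], [0.05, -0.21], [0.03, -0.22], [0.01, -0.22], [-0.01, -0.22], [-0.03, -0.22], [-0.05, -0.21], [-0.07, -0.21], [-0.09, -0.2], [-0.11, -0.19], [-0.13, -0.18], [-0.15, -0.16], [-0.16, -0.15], [-0.18, -0.13], [-0.19, -0.11], [-0.2, -0.09], [-0.21, -0.08], [-0.21, -0.05], [-0.22, -0.03], [-0.22, -0.01]]
```

Width 13.5 mm means the pin is held. I'll swing it in two calls along the arc.

Emit:
{"fn": "carry_out", "kwargs": {
  "series": [
    [[0.07, -0.21, 0, 0, 0, 0], [0.05, -0.21, 0, 0, 0, 0], [0.03, -0.22, 0, 0, 0, 0], [0.01, -0.22, 0, 0, 0, 0], [-0.01, -0.22, 0, 0, 0, 0], [-0.03, -0.22, 0, 0, 0, 0], [-0.05, -0.21, 0, 0, 0, 0], [-0.07, -0.21, 0, 0, 0, 0], [-0.09, -0.2, 0, 0, 0, 0], [-0.11, -0.19, 0, 0, 0, 0], [-0.13, -0.18, 0, 0, 0, 0], [0, 0, 0, 0, 0, 0]]
  ]
}}

```text
t: 16.68
ee_pos: [0.4737, 0.028, 0.0628]
eef_rot: [-0.256, 3.131, -0.001]
wrist_force: [0.1, 0.1, 3.8]
width: 0.0135
```

Emit:
{"fn": "carry_out", "kwargs": {
  "series": [
    [[-0.15, -0.16, 0, 0, 0, 0], [-0.16, -0.15, 0, 0, 0, 0], [-0.18, -0.13, 0, 0, 0, 0], [-0.19, -0.11, 0, 0, 0, 0], [-0.2, -0.09, 0, 0, 0, 0], [-0.21, -0.08, 0, 0, 0, 0], [0, 0, 0, 0, 0, 0]]
  ]
}}

```text
t: 17.55
ee_pos: [0.5096, 0.0124, 0.0627]
eef_rot: [-0.257, 3.131, -0.0]
wrist_force: [0.0, 1.4, 4.9]
width: 0.0137
```

```bash
python3 - <<'E'
from h import *
go([-.092,-.018,.063])
p,d=cams.grab_frame('side')
cv2.imwrite(f'pics/side_9.png',cv2.resize(p[140:240,190:310],None,fx=6,fy=6,interpolation=cv2.INTER_CUBIC))
E
```

```text
t 17.55 fix mm [-112.1  -15.5   62.7] w 0.0137 force fix [0.3 1.4 4.9]
tool axes in fix (cols) [[-1.0, 0.001, 0.0], [0.001, 1.0, -0.0], [-0.0, -0.0, -1.0]]
units [-0.669 -0.082 -0.008]
```

View pics/side_9.png

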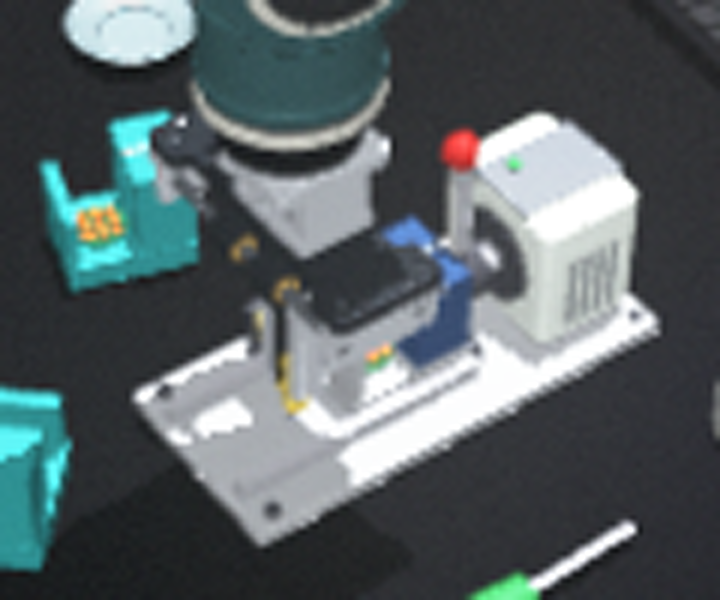

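The pin is still held at (285,390), nearly across. I'll finish the swing to the stop.

Emit:
{"fn": "carry_out", "kwargs": {
  "series": [
    [[-0.21, -0.05, 0, 0, 0, 0], [-0.22, -0.03, 0, 0, 0, 0], [-0.2, -0.01, 0, 0, 0, 0], [0, 0, 0, 0, 0, 0]]
  ]
}}

```text
t: 18.1
ee_pos: [0.5284, 0.012, 0.0628]
eef_rot: [-0.256, 3.131, -0.002]
wrist_force: [1.1, -5.8, 4.0]
width: 0.0134
```

Emit:
{"fn": "carry_out", "kwargs": {
  "series": [
    [[-0.05, 0, 0, 0, 0, 0], [-0.04, 0, 0, 0, 0, 0], [0, 0, 0, 0, 0, 0]]
  ]
}}

```text
t: 18.48
ee_pos: [0.5305, 0.0123, 0.0628]
eef_rot: [0.256, -3.131, 0.002]
wrist_force: [-1.1, -6.3, 3.6]
width: 0.0132
```

```bash
python3 -c "
from h import *
go([-.092,-.018,.063])"
```

```text
t 18.48 fix mm [-91.4 -19.1  62.8] w 0.0132 force fix [-2.2 -6.1  3.6]
tool axes in fix (cols) [[-1.0, 0.001, -0.0], [0.001, 1.0, -0.001], [0.0, -0.001, -1.0]]
units [ 0.019  0.035 -0.007]
```

Emit:
{"fn": "carry_out", "kwargs": {
  "series": [
    [[-0.02, 0.02, 0, 0, 0, 0], [0, 0, 0, 0, 0, 0], [0, 0, 0, 0, 0, 0], [0, 0, 0, 0, 0, 0]]
  ],
  "hand": 0.1
}}

```text
t: 18.98
ee_pos: [0.5311, 0.0142, 0.0627]
eef_rot: [0.257, -3.131, 0.0]
wrist_force: [-0.2, 0.6, 0.2]
width: 0.0419
```

Emit:
{"fn": "carry_out", "kwargs": {
  "series": [
    [[0.02, 0, -0.3, 0, 0, 0], [0, 0, -0.6, 0, 0, 0], [0, 0, -0.9, 0, 0, 0], [0.5, 0, -0.9, 0, 0, 0], [0.9, 0, -0.9, 0, 0, 0], [0.9, 0, -0.9, 0, 0, 0], [0.9, 0, 0, 0, 0, 0], [0.9, 0, 0, 0, 0, 0], [0.9, 0, 0, 0, 0, 0], [0, 0, 0, 0, 0, 0]]
  ]
}}

```text
t: 20.23
ee_pos: [0.3816, -0.0107, 0.1984]
eef_rot: [-0.256, 3.13, 0.001]
wrist_force: [1.1, -0.2, -0.2]
width: 0.0426
```

```bash
python3 - <<'E'
from h import *
st()
for n in('side','top'):
    p,d=cams.grab_frame(n)
    cv2.imwrite(f'pics/{n}_10.png',cv2.resize(p[110:240,190:320],None,fx=4.6,fy=4.6,interpolation=cv2.INTER_CUBIC))
    Q=(cloud(n,d)-O)@RF
    for nm,lo,hi in(('hubtop',(-.14,-.05,.080),(.01,.05,.092)),):
        q=Q[np.all((Q>lo)&(Q<hi),-1)]; print(n,nm,len(q),np.percentile(q,[3,50,97],axis=0).round(4).tolist())
    l,b=blob(p,(0,150,100),(6,255,255)); print(n,b[0][2])
    l,b=blob(p,(22,120,100),(33,255,255)); 
    for i,a,c,bb in b[:4]: print(' yel',a,c,bb,'fix',F(onplane(n,c,.044)).round(4))
E
```

```text
t 20.23 fix mm [-242.1  -17.3  198.4] w 0.0426 force fix [ 1.1 -0.4 -0.2]
tool axes in fix (cols) [[-1.0, 0.001, 0.001], [0.001, 1.0, 0.0], [-0.001, 0.0, -1.0]]
side hubtop 150 [[-0.0384, -0.0307, 0.081], [-0.0206, -0.0046, 0.0857], [0.0043, 0.0241, 0.0895]]
side [266.2 164.4]
 yel 44 [241.6 200.8] [233 193  14  14] fix [-0.0933 -0.0036  0.044 ]
 yel 18 [313.5 320. ] [310 319   8   3] fix [-0.1873 -0.4691  0.044 ]
 yel 11 [292.4 308.5] [289 308   8   2] fix [-0.211  -0.4106  0.044 ]
top hubtop 231 [[-0.0342, -0.0253, 0.0829], [-0.0173, 0.0007, 0.0863], [-0.0003, 0.0271, 0.0898]]
top [236.9 163.1]
 yel 46 [243.1 202.2] [233 200  20   5] fix [-0.0919  0.0047  0.044 ]
 yel 16 [ 36.1 123.2] [ 33 122   6   4] fix [0.2481 0.6251 0.044 ]
 yel 14 [45.5 99.5] [44 98  4  4] fix [0.3209 0.5883 0.044 ]
 yel 13 [ 63.4 115.4] [ 62 114   4   4] fix [0.26   0.5343 0.044 ]
```

View pics/side_10.png

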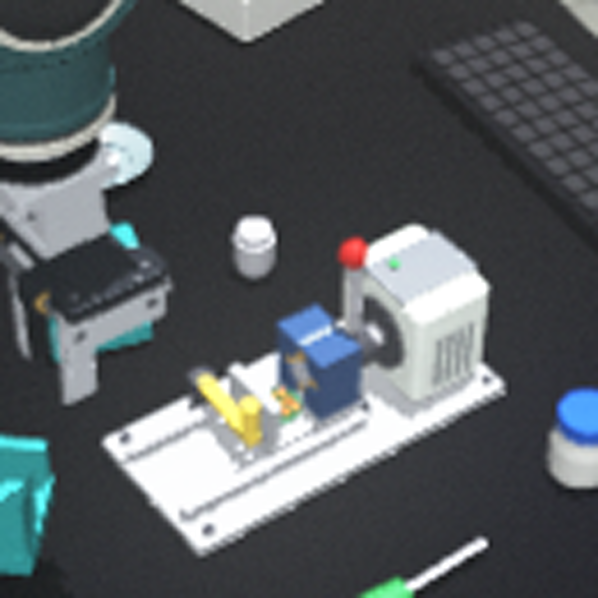

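View pics/top_10.png

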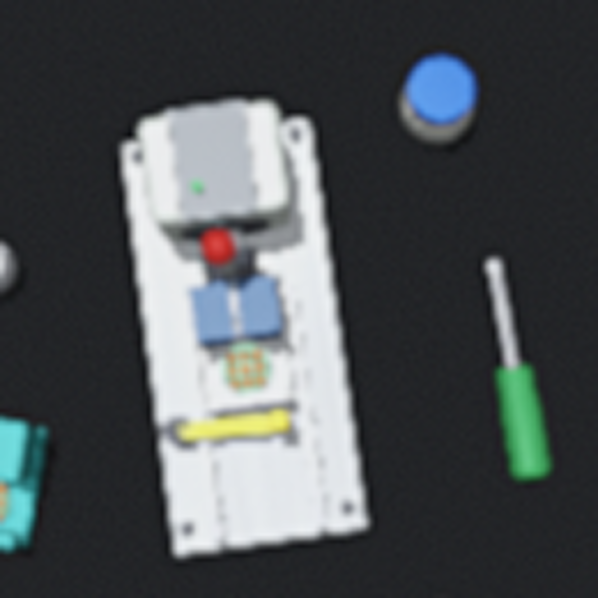

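The latch lies square across behind the carriage: (178,432) to (290,420) in the top crop, nearly parallel to the plate's rear edge. The hub is home, the lever is upright and the gripper is clear, so I'm handing in.

```bash
python3 -c "
from rig import r
print(r.job_done())"
```

```text
the job is handed in; nothing more can be done
None
```

I turned the lever upright, pushed the blue-hubbed carriage home onto the stub, and swung the latch shut behind it. I then let go and handed in at about 20 s. No verdict was reported.

Last checks before handing in:
- **Lever:** about -0.04 rad by triangulating the knob. A check from the side camera's hub and housing alone pointed nearer -0.09 rad, but the carriage slid on without resistance.
- **Carriage:** hub front at fixture x of about 0. It met a firm stop of about 23 N with the rear face at roughly -80 mm.
- **Latch:** by eye from the top view the bar is square to the rails within about 2–3°. The tool's end position put it at about 1.57 rad.
- **Other things:** none were touched, and those in the final crops look unmoved. I did not re-measure the bystanders' positions. The wrench and tray were outside the final crops, and the dish was partly hidden behind the arm.
- **Camera disagreement:** the two cameras differed by about 4–5 mm in fixture y, so I averaged them.

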